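# Draw the strap template into line with a tapered drift

### The job

The sliding plate on the strap jig has crept out of line with its bed. Take the orange-handled tapered drift from the tool rack and push it down through the plate's hole into the bed's hole until it is fully home, its steel collar down on the plate, so that the two holes pull into line; then let go and leave it standing there. Move the plate with the drift only, never with the hand, and leave the other tools and things where they are.

Things in the scene. Friction and masses are not known exactly. Their poses are not given: they have to be found in the camera images.
- drift: Steel drift with an orange handle; round about its z axis. Starts upright in one of the rack's three holes, collar resting on the rack's top. Origin at the centre of the point (lowest end); z runs up towards the handle. The point is 6 mm across, the taper widens evenly to 18 mm at 46 mm above the point, then an 18 mm straight shank to 66 mm; steel collar 32 mm across from 66 to 72 mm; handle 26 mm across from 72 to 124 mm, narrowing to its top at 132 mm. About 0.18 kg.
- drift_grip (a point): Point on the drift's axis, 107 mm above its point: a good height to grip the handle (26 mm across).
- rack: Fixed dark wooden rack, 250 x 60 mm, 85 mm high, origin at the centre of its underside, long side along its x. Three 22 mm upright holes right through it, at x = -90, 0 and 90 mm, hold the drift, the burnisher and the punch in any order.
- burnisher: Bystander: tool with a pale wooden handle standing in the rack, same handle and collar sizes as the drift; same frame. Leave alone.
- punch: Bystander: tool with a black handle standing in the rack, same handle and collar sizes as the drift; same frame. Leave alone.
- jig: Fixed strap jig: green-painted wooden bed 180 x 170 mm, 60 mm thick, origin at the centre of its underside, with two dark steel rails along its y at x = -80 and 80 mm, their tops 74 mm above the table. An upright 20.5 mm round hole goes right through the bed at x = 20 mm, y = 0.
- bed_hole (a point): Centre of the mouth of the bed's hole, in the bed's top face, 60 mm above the table. z up.
- template: Bright aluminium plate, 142 x 130 mm, 10 mm thick, lying on the bed between the rails; origin at the centre of its underside. It slides along the jig's y only, up to 12 mm either way from being in line, and resists with about 4 N of friction. A round hole of 20.5 mm goes through it at x = 20 mm, y = 0 of the plate; when in line it is right over the bed's hole. It starts 4.5 to 8 mm out of line towards the jig's +y.
- template_hole (a point): Centre of the mouth of the plate's hole, in the plate's top face, 70 mm above the table. z up.
- glue_tin: Bystander: orange and green tin, 84 mm across, 100 mm high, origin under its centre. Leave alone.
- wax_tin: Bystander: flat brass tin, 60 mm across, 28 mm high, origin under its centre. Leave alone.
- awl: Bystander: red-handled awl lying on the table. Leave alone.
- mallet: Bystander: hammer lying on the table. Leave alone.
- phone: Bystander: black phone, 150 x 72 x 9 mm, lying flat. Leave alone.

How it is judged:
At the end, for the whole second after the job is handed in: The drift stands through the plate and the bed, upright within 0.1 rad and at rest, its point at least 52 mm below the bed's top face (56 mm is fully home, with the collar on the plate) and within 6 mm of the hole's axis, and the plate's hole is within 3.5 mm of being in line with the bed's (z of drift in the frame of bed_hole below -0.052 m and horizontal distance between drift and bed_hole below 0.006 m and angle between drift's own z axis and vertical below 0.1 rad and horizontal distance between template_hole and bed_hole below 0.0035 m and linear speed of drift below 0.02 m/s); the robot touches nothing.
It fails at once if the robot pushes the plate itself (over 2 N) (contact force between any of the fingers, the arm and template above 2 N).
It fails at once if another tool or thing is moved by more than 20 mm (distance of any of burnisher, punch, glue_tin, wax_tin, awl, mallet, phone from where it was at the start of the episode above 0.02 m).
It also fails if it takes over 48 s, if anything falls off the work surface, if the arm or the gripper's body presses on something with over 40 N, if the wrist force passes 120 N, or if a joint passes its speed limit or range.

### The arm

A 6-joint arm with a two-finger parallel gripper is mounted at the origin on the work surface. World frame = base frame: x ahead of the robot, y to its left, z up, the work surface at z = 0. Lengths are in m, angles in rad, forces in N, time in s.
With the tool pointing down it reaches from about 0.35 to 0.875 m from the base axis. Payload 4.2 kg.
Tool frame: the origin (TCP) lies midway between the tips of the shut fingers; the grasp point (between the pads) lies 19 mm behind it (grip_point_offset is the distance from the TCP to the grasp point, in m); z points along the fingers, y is the line along which they close (so a half turn about z gives the same grasp; the last joint's range is limited). The gripper opens to 87 mm and grips with 3 to 60 N. Pads are 19 mm wide; open, the fingers measure 117 mm over their backs; the gripper's body (75 mm by 190 mm) begins 51 mm behind the grasp point.
Start: joints at [1.47, 0.385, 0.008, 0, -1.194, -0.259], TCP at [0.22, 0.585, 0.223] pointing down, gripper open.
Joint ranges: [-3.14, 3.14], [-1.21, 2.06], [-1.07, 1.41], [-3.16, 2.05], [-2.99, -0.16], [-3.1, 3.1]. Speed limits (rad/s): [2.79, 2.79, 3.14, 3.14, 3.14, 3.14].

### API

Orientations are given as a unit quaternion [w, x, y, z].
In Python, from cell import read_state, camera, hand_in, silhouettes, mark_of, grip_point_offset gives the robot as it stands.
- The arm moves only by the tool carry_out, never from a script. Its argument "commands" is a list of rows, each an object with "dp": the shift along the tool's x, y, z in mm, a list of three; "rot": the turn, a rotation vector about the tool's x, y, z in degrees, a list of three. A call has 1 to 20 rows; each row shifts and turns the commanded pose from where the row before left it, along the tool's axes as they then stand; what a row does not reach is not made up. A row lasts 1/8 s, in which the tool goes at most 62.5 mm and 10.7 degrees, less where a joint would pass 70% of its speed; a pose out of reach is approached as far as the arm can. A call is refused whole if a number of a shift passes 62.5 or a number of a turn 10.7, either way. A call with a gripper value outside its range is refused whole. "hand" is the opening, from -1 (shut) to 1 (fully open), set as the call begins (left out, the last holds). The fingers move at their own pace and stop on an object; the grip force is fixed at half the most. Time passes only in rows, so rows that do not move let the fingers close. It gives the time, the measured TCP pose, the force, the opening and the grip force at its end, in the units of the state.
- read_state(): the state, without advancing time (a new reading comes with each control period).
- camera(name): name is "side" or "top"; returns a dict with "color" (420x560x3 uint8, red, green, blue), "depth" (420x560 float32, m along the optical axis (not along the pixel's ray), 0 where there is no reading), "K" (3x3 intrinsics, pixels), "dist" ([k1, k2, p1, p2, k3] as OpenCV has them; the pictures are not rectified), "R" (3x3) and "t" (3): a world point X has camera coordinates R X + t. Camera axes: x right, y down, z forward; pixel columns grow to the right and rows downward; lengths in m; the calibration is good to about 2 mm. A picture is of the moment at which its call begins.
- hand_in(): hands the job in; it is judged then, once.
Trained networks look in a picture, given as the dict that the camera call returned (one of the last four; its "shot" number tells which), for a name from the list of things; names that differ only in an ending like _2 or _b are one class to them, and where a whole thing is asked for, a point or a joint stands for the part that bears it (a point fixed in the world has none). Each returns a list of dicts, best first, with "score" (0 to 1); they miss things now and then, are a little off and sometimes report something else, mostly with a low value. They report only what shows in the picture. A call takes as long as a camera call.
- silhouettes(picture, label): "pixels" (420x560 bool, what is visible of it) and "pixel" ([row, column] in pixels, amid what is visible of it).
- mark_of(picture, label): "pixel" ([row, column] in pixels: a listed point, or the origin of a listed thing).
The state is a dict: "time_s": time; "joints": joint angles; "qvel": joint speeds; "tau": joint torques, N m; "position": TCP position; "orientation": TCP orientation; "wrist_force": force on the tool from outside, world axes, zero at the start; "moment": the same for the moment, N m; "width": finger opening in m; "finger_force": force on a finger pad.
Only numpy, scipy, OpenCV 4.12 (cv2) and the standard library are available. Lean on these libraries where they do the work, as an engineer would, in place of code of your own. Each camera call takes 0.05 s, during which the arm holds its last target. There are 200 camera calls.

## Working session

There is one attempt and no reset: what is moved stays moved. The work goes in short steps, Python scripts to look and compute and a tool call to move; the robot and the scene stay as the last step left them, time stands still between calls to the robot, and variables do not carry over. Pictures are saved under pics/ and viewed, at most 10 in all, crops included, and the job is handed in when it is done.

Besides the shell and the picture viewer there is one more tool, called after "Emit:" in YAML: its name, and indented under it one key for each argument. carry_out: Moves the arm, as the interface text tells. Its arguments: {"type":"object","properties":{"commands":{"type":"array"},"hand":{"type":"number"}},"required":["commands"]}

```bash
mkdir -p pics; cat > h.py <<'E'
import numpy as np, cv2
from cell import *
def ray(c,px):
    p=np.array([[[px[1],px[0]]]],float)
    u=cv2.undistortPoints(p,np.array(c["K"]),np.array(c["dist"]))[0,0]
    R=np.array(c["R"]);t=np.array(c["t"]);o=-R.T@t
    return o,R.T@np.array([u[0],u[1],1.])
def atz(c,px,z):
    o,d=ray(c,px);return o+d*(z-o[2])/d[2]
def proj(c,X):
    r=cv2.Rodrigues(np.array(c["R"]))[0]
    q=cv2.projectPoints(np.array(X,float).reshape(-1,1,3),r,np.array(c["t"],float),np.array(c["K"]),np.array(c["dist"]))[0]
    return q[:,0,::-1]
E
cat > a.py <<'E'
from h import *
s=read_state();print(s["time_s"],s["position"],s["orientation"],s["width"],grip_point_offset)
ims=[]
for n in("side","top"):
    c=camera(n);cv2.imwrite(f"pics/{n}1.png",c["color"][:,:,::-1])
    print(n,"cam at",-np.array(c["R"]).T@c["t"])
    for l,z in(("drift_grip",.126),("drift",.019),("template_hole",.07),("bed_hole",.06),("burnisher",.019),("punch",.019),("jig",0),("template",.06),("rack",0)):
        for m in mark_of(c,l)[:2]:
            print(l,round(m["score"],2),np.round(m["pixel"],1),np.round(atz(c,m["pixel"],z),4))
E
python3 a.py
```

```text
0.0 [0.21981166 0.58443859 0.22147109] [ 1.05735281e-03  9.83844840e-01 -1.79020074e-01 -1.63047184e-04] 0.08686822078811914 0.0187
side cam at [0.20703474 0.84805884 0.96017477]
drift_grip 0.77 [247.2 275.3] [0.5397 0.1438 0.126 ]
drift 0.76 [278.2 274.5] [0.5335 0.1642 0.019 ]
drift 0.54 [194.5 305.3] [ 0.593 -0.219  0.019]
template_hole 0.97 [196.7 306.8] [ 0.5634 -0.1527  0.07  ]
template_hole 0.31 [212.8 305.4] [ 0.5381 -0.0774  0.07  ]
bed_hole 0.72 [198.5 301.9] [ 0.5787 -0.1485  0.06  ]
burnisher 0.6 [260.6 251.9] [0.6227 0.1317 0.019 ]
punch 0.45 [285.6 301.1] [0.4542 0.1572 0.019 ]
jig 0.89 [212. 306.] [ 0.5638 -0.1548  0.    ]
template 0.7 [200.8 301.1] [ 0.5767 -0.1366  0.06  ]
template 0.6 [169.9 300.9] [ 0.6423 -0.2946  0.06  ]
rack 0.67 [280.9 273.4] [ 0.5388  0.1607 -0.    ]
rack 0.6 [203.4 307. ] [ 0.5773 -0.1979  0.    ]
top cam at [ 0.41863374 -0.00506582  1.15526118]
drift_grip 0.5 [212.4 235.9] [0.5401 0.1408 0.126 ]
drift 0.49 [217.1 239.1] [0.5383 0.1465 0.019 ]
template_hole 0.94 [197.7 342.4] [ 0.581  -0.1571  0.07  ]
bed_hole 0.94 [198.5 343.7] [ 0.58   -0.1621  0.06  ]
burnisher 0.62 [186.4 243. ] [0.6313 0.1339 0.019 ]
punch 0.51 [248.3 233.6] [0.446  0.1636 0.019 ]
jig 0.83 [211.9 333.9] [ 0.5486 -0.1392  0.    ]
jig 0.34 [213.8 239.5] [0.5504 0.1478 0.    ]
template 0.9 [204.9 340.8] [ 0.5616 -0.153   0.06  ]
rack 0.72 [213.7 238.4] [0.5508 0.1511 0.    ]
```

View pics/side1.png

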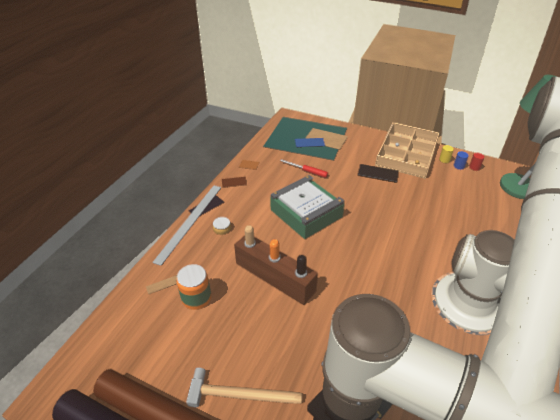

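View pics/top1.png

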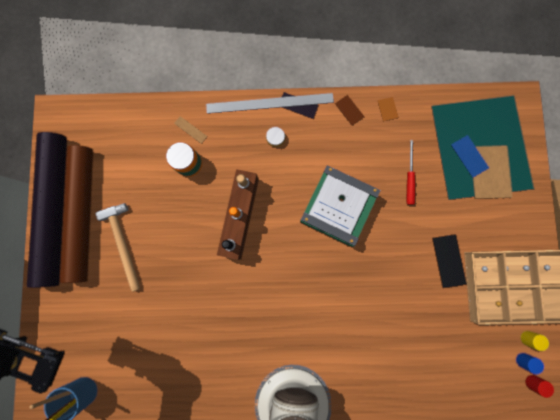

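The side view shows the drift's orange handle at about (247,275) in the rack's middle hole, and the plate's hole at about (196,302). In the top view they are at (212,236) and (198,342). The marks agree with this. Next I'll measure the jig's yaw and refine the hole position.

```bash
cat > b.py <<'E'
from h import *
c=camera("top")
def rect(l,z):
    m=silhouettes(c,l)[0];cn=max(cv2.findContours(m["pixels"].astype(np.uint8),0,2)[0],key=cv2.contourArea)
    P=np.array([atz(c,p[0][::-1],z)[:2] for p in cn],np.float32)
    r=cv2.minAreaRect(P);print(l,m["score"],r)
rect("template",.07);rect("jig",.06);rect("rack",.085)
for n in("top","side"):
    c=camera(n)
    # hole: dark pixels near the expected place
    p=proj(c,[[.580,-.157,.07]])[0]
    g=cv2.cvtColor(c["color"],cv2.COLOR_RGB2GRAY).astype(float)
    r0,c0=np.round(p).astype(int);w=g[r0-8:r0+9,c0-8:c0+9]
    print(n,p);print(w.astype(int))
    k=np.clip(150-w,0,None)*(np.hypot(*np.mgrid[-8:9,-8:9])<8);yy,xx=np.mgrid[r0-8:r0+9,c0-8:c0+9]
    q=[(k*yy).sum()/k.sum(),(k*xx).sum()/k.sum()];print("hole",q,atz(c,q,.07))
    s=silhouettes(c,"drift")[0];print("drift",s["score"],s["pixel"],s["pixels"].sum())
    o=c["color"].astype(int);om=(o[...,0]>150)&(o[...,1]<150)&(o[...,2]<80);b=proj(c,[[.54,.142,.13]])[0]
    yy,xx=np.nonzero(om);k=np.hypot(yy-b[0],xx-b[1])<14
    print("orange",yy[k].mean(),xx[k].mean(),k.sum(),atz(c,[yy[k].mean(),xx[k].mean()],.13))
s=read_state();from scipy.spatial.transform import Rotation as R
q=s["orientation"];print(R.from_quat(np.r_[q[1:],q[0]]).as_matrix())
E
python3 b.py
```

```text
template 0.95 ((0.5638598203659058, -0.14572475850582123), (0.12947307527065277, 0.1287817806005478), 62.58572006225586)
jig 0.86 ((0.5592753291130066, -0.1495158076286316), (0.17304906249046326, 0.18844911456108093), 62.612972259521484)Traceback (most recent call last):
  File "b.py", line 7, in <module>
    rect("template",.07);rect("jig",.06);rect("rack",.085)
                                         ~~~~^^^^^^^^^^^^^
  File "b.py", line 4, in rect
    m=silhouettes(c,l)[0];cn=max(cv2.findContours(m["pixels"].astype(np.uint8),0,2)[0],key=cv2.contourArea)
      ~~~~~~~~~~~~~~~~^^^
IndexError: list index out of range
```

```bash
sed -i 's/;rect("rack",.085)//' b.py; python3 b.py
```

```text
template 0.83 ((0.5627555847167969, -0.14649909734725952), (0.13277722895145416, 0.13329271972179413), 61.78179931640625)
jig 0.97 ((0.5593700408935547, -0.15007230639457703), (0.17066965997219086, 0.18663126230239868), 62.61334228515625)
top [198.03569571 342.38210795]
[[206 205 205 205 205 205 204 203 203 203 205 205 205 202 201 204 204]
 [206 205 205 205 205 205 204 204 202 203 206 206 204 202 203 204 204]
 [204 204 205 204 204 204 204 203 202 204 206 205 203 203 204 203 203]
 [205 204 204 205 204 201 195 190 191 196 202 203 202 203 203 203 203]
 [205 205 204 204 199 184 161 144 146 160 183 197 201 203 204 203 203]
 [204 205 204 200 182 140 100  81  85 105 144 182 196 200 203 204 203]
 [205 205 204 192 158  97  55  42  44  61 106 159 189 191 200 203 204]
 [204 205 202 186 136  74  41  37  37  44  84 146 189 200 201 203 204]
 [205 204 202 186 135  75  47  42  38  44  82 145 191 202 203 203 205]
 [204 205 203 193 158 100  66  57  51  57 104 163 197 203 203 205 205]
 [204 204 204 199 182 143 107  85  82  99 145 187 202 203 204 206 205]
 [206 205 204 202 198 186 165 145 140 156 184 201 204 203 205 205 206]
 [205 205 205 202 204 203 199 192 189 192 200 204 204 205 206 206 207]
 [206 206 204 204 205 208 205 203 202 203 204 204 204 205 207 206 208]
 [206 205 204 204 207 207 205 203 203 205 205 204 204 206 207 206 209]
 [206 204 203 205 207 208 204 203 204 205 205 205 205 207 206 206 205]
 [205 203 204 206 208 206 203 202 205 205 205 204 205 206 207 204 197]]
hole [np.float64(197.4823441021788), np.float64(341.4451540195342)] [ 0.58167454 -0.15439469  0.07      ]Traceback (most recent call last):
  File "b.py", line 17, in <module>
    s=silhouettes(c,"drift")[0];print("drift",s["score"],s["pixel"],s["pixels"].sum())
      ~~~~~~~~~~~~~~~~~~~~~~^^^
IndexError: list index out of range
```

Emit:
carry_out:
  commands:
    - {"dp": [20, 10, 0], "rot": [0, 0, 7]}
    - {"dp": [40, 20, 0], "rot": [0, 0, 0]}
    - {"dp": [50, 25, 0], "rot": [0, 0, 0]}
    - {"dp": [50, 25, 0], "rot": [0, 0, 0]}
    - {"dp": [50, 25, 0], "rot": [0, 0, 0]}
    - {"dp": [50, 25, 0], "rot": [0, 0, 0]}
    - {"dp": [50, 25, 0], "rot": [0, 0, 0]}
    - {"dp": [50, 25, 0], "rot": [0, 0, 0]}
    - {"dp": [50, 25, 0], "rot": [0, 0, 0]}
    - {"dp": [40, 20, 0], "rot": [0, 0, 0]}
    - {"dp": [30, 15, 0], "rot": [0, 0, 0]}
    - {"dp": [8, 6, 0], "rot": [0, 0, 0]}
    - {"dp": [0, 0, 0], "rot": [0, 0, 0]}
  hand: 1

```text
time_s: 3.08
position: [0.5404, 0.1422, 0.2224]
orientation: [0.0, 0.971, -0.239, -0.0]
wrist_force: [0.3, -0.2, 0.2]
width: 0.0869
finger_force: 0.0
```

```bash
cat > c.py <<'E'
from h import *
from scipy.spatial.transform import Rotation as R
s=read_state();q=s["orientation"];M=R.from_quat(np.r_[q[1:],q[0]]).as_matrix()
print(s["time_s"],s["position"],"\n",M.round(4))
D=[]
for n in("side","top"):
    c=camera(n);o=cv2.cvtColor(c["color"],cv2.COLOR_RGB2HSV).astype(int)
    om=(abs(o[...,0]-10)<6)&(o[...,1]>190)&(o[...,2]>120)
    b=proj(c,[[.54,.142,.125]])[0];yy,xx=np.nonzero(om);k=np.hypot(yy-b[0],xx-b[1])<15
    if k.sum():print(n,b,k.sum(),yy[k].mean(),xx[k].mean(),atz(c,[yy[k].mean(),xx[k].mean()],.125 if n=="side" else .135))
    for m in mark_of(c,"drift_grip")[:1]:print(m["score"],atz(c,m["pixel"],.126))
    r,cc=b.astype(int);cv2.imwrite(f"pics/{n}2.png",cv2.resize(c["color"][r-60:r+40,cc-60:cc+60,::-1],None,fx=4,fy=4))
    if n=="side":
      im=c["color"][r-60:r+40,cc-60:cc+60,::-1]
E
python3 c.py
```

```text
3.075 [0.54042504 0.14224588 0.22244818] 
 [[ 8.856e-01 -4.644e-01 -3.000e-04]
 [-4.644e-01 -8.856e-01  0.000e+00]
 [-3.000e-04  1.000e-04 -1.000e+00]]
0.74 [0.54550286 0.14113379 0.126     ]
top [212.4959221  235.52262329] 43 210.32558139534885 232.74418604651163 [0.54490165 0.14801612 0.135     ]
0.52 [0.54295034 0.14461358 0.126     ]
```

```bash
python3 -c "
import cv2,numpy as np
cv2.imwrite('pics/j2.png',cv2.resize(np.hstack([cv2.imread('pics/side2.png'),cv2.imread('pics/top2.png')]),(800,333)))"
```

```text
(no output)
```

View pics/j2.png

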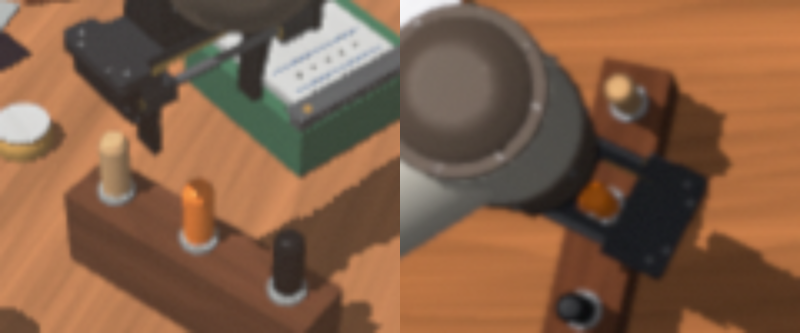

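The side crop shows the drift's handle at about (200,212), clear of the open fingers. The fingers straddle it correctly in the top crop. I'll get a colour centroid.

```bash
cat > d.py <<'E'
from h import *
c=camera("side");b=proj(c,[[.54,.142,.121]])[0]
o=c["color"].astype(int);m=(o[...,0]-o[...,2]>110)&(o[...,0]>150)
m=cv2.connectedComponentsWithStats(m.astype(np.uint8));L=m[1][int(round(b[0])),int(round(b[1]))]
print(b,L,m[2][L],m[3][L]);p=m[3][L][::-1]
print("axis at z.121",atz(c,p,.121)," px/mm",proj(c,[[.54,.142,.121],[.55,.142,.121],[.54,.152,.121]]))
for X in([.54,.142],[.545,.142],[.54,.147]):print(proj(c,[[*X,.091],[*X,.151]]))
E
python3 d.py
```

```text
[247.98051195 275.508455  ] 0 [     0      0    560    420 231674] [279.58878424 208.2925447 ]
axis at z.121 [ 0.59740473 -0.01079015  0.121     ]  px/mm [[247.98051195 275.508455  ]
 [246.8652864  272.19128891]
 [250.44125013 273.95535322]]
[[255.35268092 275.56887879]
 [240.33545407 275.44620234]]
[[254.79500383 273.9374118 ]
 [239.77701583 273.75516901]]
[[256.57826502 274.80858405]
 [241.5625583  274.65741087]]
```

```bash
cat > d2.py <<'E'
from h import *
c=camera("side");b=proj(c,[[.54,.142,.121]])[0].round().astype(int)
o=c["color"].astype(int);r=(o[...,0]-o[...,2])
print(b);print(r[b[0]-12:b[0]+13,b[1]-9:b[1]+10])
m=np.zeros(r.shape,bool);m[b[0]-11:b[0]+12,b[1]-9:b[1]+10]=1;m&=r>90
yy,xx=np.nonzero(m);p=[yy.mean(),xx.mean()];print(p,m.sum(),(yy.min()+yy.max())/2,atz(c,p,.121))
E
python3 d2.py
```

```text
[248 276]
[[100 104 106 106 105 103  99  99  99 100 102 102 100 100 101 105 106 104
  102]
 [103 106 107 106 104 100  97 100  98 101 102 102 102 101 104 105 105 104
  100]
 [105 107 106 104 100  98  97  96  99 102 103 102 103 103 104 105 105  99
   99]
 [107 107 106 101  97  96  95  93  95 102 101 102 103 103 104 105 104 101
   97]
 [107 107 105 101  98  93  95  94  97 100  95  96 102 104 105 105 102  98
   96]
 [107 106 104 105 106  96  96  96  96  96  91  89 102 104 104 105  99  97
  101]
 [106 106 109 134 136 104  95  95  97  98  95  89  98 104 105 103  98  99
  102]
 [ 98 101 120 166 173 148 105  97 100  99  97  90  94 105 104 100  98 101
  103]
 [ 79  86 121 172 175 173 146 108 106 102  98  94  95 105 103  99 101 102
  103]
 [ 68  73 108 167 172 173 171 144 128 103  98  92  96 103 101 100 103 104
  104]
 [ 67  69 100 160 165 167 169 166 151 103  96  89  96 104 102 101 102 103
  103]
 [ 67  66  93 148 152 153 158 150 135 100  93  90  95 103 101 101 103 103
  101]
 [ 65  64  84 131 148 148 144 134 122 102  96  91  95 101 100 101 102 100
  102]
 [ 65  64  82 129 150 146 142 135 123
[... 345 characters left out ...]
 38  44  58  78
   92]
 [ 61  59  72 123 149 146 141 131 120 107  95  81  49  31  37  37  37  45
   59]
 [ 59  47  51 116 149 147 140 131 118 106  95  78  42  25  35  37  37  37
   38]
 [ 59  40  33 101 148 147 139 130 119 106  96  71  32  24  36  37  42  54
   54]
 [ 61  39  22  58 140 148 141 130 121 106  86  41   9  18  35  44  58  69
   71]
 [ 62  43  13  22  94 127 140 123 112  93  49  12   1  23  52  58  67  68
   69]
 [ 65  56  25   4  25  57  86  69  57  37  14   0   9  47  68  68  68  65
   66]
 [ 66  64  44  14   5   4  15  15  12   2   0   8  37  65  69  67  67  67
   68]]
[np.float64(245.50974025974025), np.float64(276.09415584415586)] 308 247.5 [0.54242919 0.13295262 0.121     ]
```

Emit:
carry_out:
  commands:
    - {"dp": [2, -2, 20], "rot": [0, 0, 0]}
    - {"dp": [0, 0, 30], "rot": [0, 0, 0]}
    - {"dp": [0, 0, 30], "rot": [0, 0, 0]}
    - {"dp": [0, 0, 25], "rot": [0, 0, 0]}
    - {"dp": [0, 0, 10], "rot": [0, 0, 0]}
    - {"dp": [0, 0, 0], "rot": [0, 0, 0]}

```text
time_s: 4.12
position: [0.5431, 0.1436, 0.1074]
orientation: [0.0, 0.971, -0.238, -0.0]
wrist_force: [1.0, -0.3, 0.7]
width: 0.0871
finger_force: 0.0
```

Emit:
carry_out:
  commands:
    - {"dp": [0, 0, 0], "rot": [0, 0, 0]}
    - {"dp": [0, 0, 0], "rot": [0, 0, 0]}
    - {"dp": [0, 0, 0], "rot": [0, 0, 0]}
    - {"dp": [0, 0, 0], "rot": [0, 0, 0]}
    - {"dp": [0, 0, 0], "rot": [0, 0, 0]}
    - {"dp": [0, 0, 0], "rot": [0, 0, 0]}
  hand: -1

```text
time_s: 4.88
position: [0.5432, 0.1433, 0.1075]
orientation: [0.0, 0.971, -0.239, -0.0]
wrist_force: [0.3, 1.0, -0.4]
width: 0.0351
finger_force: 0.0
```

Emit:
carry_out:
  commands:
    - {"dp": [0, 0, 0], "rot": [0, 0, 0]}
    - {"dp": [0, 0, 0], "rot": [0, 0, 0]}
    - {"dp": [0, 0, 0], "rot": [0, 0, 0]}
    - {"dp": [0, 0, 0], "rot": [0, 0, 0]}

```text
time_s: 5.38
position: [0.5434, 0.1435, 0.1076]
orientation: [-0.0, 0.971, -0.239, 0.0]
wrist_force: [1.2, 0.5, 0.2]
width: 0.0251
finger_force: 30.0
```

Emit:
carry_out:
  commands:
    - {"dp": [0, 0, -15], "rot": [0, 0, 0]}
    - {"dp": [0, 0, -30], "rot": [0, 0, 0]}
    - {"dp": [0, 0, -35], "rot": [0, 0, 0]}
    - {"dp": [0, 0, -30], "rot": [0, 0, 0]}
    - {"dp": [7, 10, 0], "rot": [0, 0, 0]}
    - {"dp": [20, 29, 0], "rot": [0, 0, 0]}
    - {"dp": [30, 43, 0], "rot": [0, 0, 0]}
    - {"dp": [30, 43, 0], "rot": [0, 0, 0]}
    - {"dp": [30, 43, 0], "rot": [0, 0, 0]}
    - {"dp": [30, 43, 0], "rot": [0, 0, 0]}
    - {"dp": [18, 27, 5], "rot": [0, 0, 0]}
    - {"dp": [7, 11, 10], "rot": [0, 0, 0]}
    - {"dp": [0, 0, 10], "rot": [0, 0, 0]}
    - {"dp": [0, 0, 5], "rot": [0, 0, 0]}
    - {"dp": [0, 0, 0], "rot": [0, 0, 0]}

```text
time_s: 7.25
position: [0.5799, -0.1559, 0.187]
orientation: [0.0, 0.971, -0.238, -0.001]
wrist_force: [0.3, 0.6, -1.5]
width: 0.0252
finger_force: 30.0
```

```bash
cat > e.py <<'E'
from h import *
import sys
s=read_state();P=np.array(s["position"]);print(P,s["width"],s["wrist_force"])
ims=[]
for n in("side","top"):
    c=camera(n);X=[P[0],P[1],P[2]-.0886]
    b=proj(c,[X])[0];print(n,"predicted tip",b,"hole centre px",proj(c,[[.5817,-.1544,.07]]))
    for l,z in(("template_hole",.07),("drift",X[2]),("drift_grip",X[2]+.107)):
        for m in mark_of(c,l)[:2]:print(l,round(m["score"],2),np.round(m["pixel"],1),atz(c,m["pixel"],z).round(4))
    r,cc=b.astype(int);ims.append(cv2.resize(c["color"][r-45:r+35,cc-40:cc+40,::-1],(400,400),interpolation=cv2.INTER_CUBIC));print("crop origin",r-45,cc-40)
cv2.imwrite(f"pics/{sys.argv[1]}.png",np.hstack(ims))
E
python3 e.py e1
```

```text
[ 0.57993044 -0.15588952  0.18697969] 0.02522056544504892 [ 0.26128807  0.59956149 -1.51332342]
side predicted tip [188.12945398 302.83836601] hole centre px [[194.91635707 301.84793152]]
template_hole 0.61 [198.7 305.5] [ 0.5635 -0.1415  0.07  ]
drift 0.7 [193.6 303.1] [ 0.5686 -0.1303  0.0984]
drift 0.52 [299.2 197.7] [0.6525 0.3635 0.0984]
drift_grip 0.46 [163.2 306.2] [ 0.5703 -0.149   0.2054]
crop origin 143 262
top predicted tip [196.53797699 343.34327165] hole centre px [[197.4735097  341.44661744]]
template_hole 0.58 [197.7 338.5] [ 0.5813 -0.146   0.07  ]
template_hole 0.46 [246.3 122.2] [0.4586 0.4723 0.07  ]
drift 0.39 [194.7 342.8] [ 0.5852 -0.1546  0.0984]
drift_grip 0.49 [186.2 245.1] [0.5967 0.1058 0.2054]
drift_grip 0.38 [187.2 345.6] [ 0.5872 -0.1473  0.2054]
crop origin 151 303
```

View pics/e1.png

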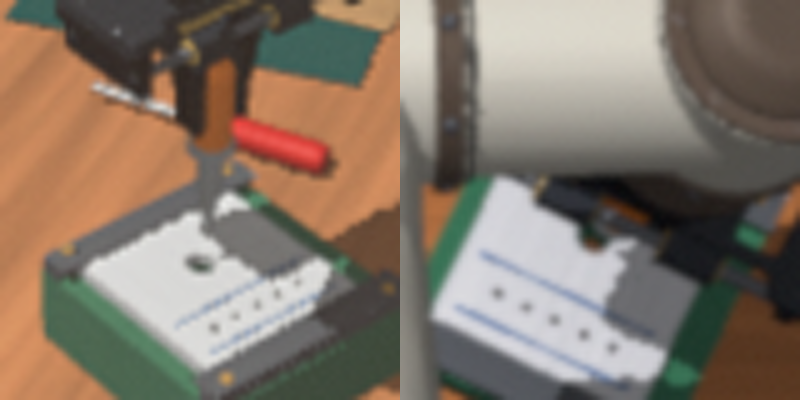

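The side view shows the drift hanging in the fingers with its tip at about (188,303.5), and the plate hole at (195.3,302.2). Both are close to prediction. I'll check the drift axis against the projected vertical axis.

```bash
cat > f.py <<'E'
from h import *
s=read_state();P=np.array(s["position"]);c=camera("side")
z=P[2]-.0886
h=np.array([0,.03,.056,.066,.072,.09,.11]);print(np.c_[h,proj(c,[[P[0],P[1],z+k] for k in h])].round(2))
print(proj(c,[[P[0]+.01,P[1],z],[P[0],P[1]+.01,z]]))
g=c["color"].astype(int)
print(" "*4,list(range(295,313)))
for r in range(155,199):print(r,"R",*["%3d"%v for v in g[r,295:313,0]]," B",*["%3d"%v for v in g[r,295:313,2]])
E
python3 f.py
```

```text
[[0.0000e+00 1.8772e+02 3.0285e+02]
 [3.0000e-02 1.8046e+02 3.0320e+02]
 [6.0000e-02 1.7400e+02 3.0351e+02]
 [7.0000e-02 1.7148e+02 3.0364e+02]
 [7.0000e-02 1.6995e+02 3.0371e+02]
 [9.0000e-02 1.6530e+02 3.0394e+02]
 [1.1000e-01 1.6005e+02 3.0419e+02]]
[[186.91987872 300.02077082]
 [189.47214308 301.68884516]]
     [295, 296, 297, 298, 299, 300, 301, 302, 303, 304, 305, 306, 307, 308, 309, 310, 311, 312]
155 R  74  68  64  61  74  88  86  58  67  98 121 140 134  96  58  52  52  58  B  68  63  57  48  48  54  58  46  44  46  46  44  46  44  42  42  39  55
156 R 109  67  51  50  52  59  58  60  97 144 149 150 147 123  67  51  55  86  B  68  49  39  37  38  45  48  47  45  46  48  47  48  45  42  40  40  57
157 R 170  94  51  50  52  51  49  58 101 151 155 152 148 127  79  55  67 131  B  79  52  36  36  39  38  39  41  44  47  49  48  48  43  44  42  43  65
158 R 181 109  56  49  52  51  53  60 105 151 152 151 147 128  77  54  77 145  B  85  56  38  38  38  36  41  40  44  48  47  48  48  46  41  41  44  71
159 R 184 123  59  46  50  51  50  61 104 147 150 147 142 121  69  57 101 167  B
[... 5339 characters left out ...]
8 154 121 117  B 213 213 212 205 166 139 135 153 166 190 209 214 213 202 164 150 117 113
195 R 216 216 215 201 139 107 109 132 145 168 198 216 216 217 217 197 129 119  B 214 214 213 198 135 103 105 129 143 165 194 214 215 214 213 194 125 114
196 R 216 216 216 209 173 122  85  82 111 158 206 215 215 216 216 205 167 153  B 214 214 215 206 170 120  83  81 110 157 202 212 213 214 215 203 163 149
197 R 216 215 216 217 211 183 155 149 158 184 216 217 215 215 215 216 214 203  B 214 213 214 215 207 181 153 146 157 182 213 214 213 213 214 215 212 200
198 R 216 215 215 216 216 217 216 214 214 216 217 217 216 216 215 216 217 211  B 214 214 213 214 214 214 213 211 210 213 214 215 214 213 213 213 215 211
```

The shank's centre at column 303.5 matches the predicted axis, and the hole matches too. I'll lower with the axis midway between the two hole centres.

Emit:
carry_out:
  commands:
    - {"dp": [1, 1, 5], "rot": [0, 0, 0]}
    - {"dp": [0, 0, 8], "rot": [0, 0, 0]}
    - {"dp": [0, 0, 8], "rot": [0, 0, 0]}
    - {"dp": [0, 0, 6], "rot": [0, 0, 0]}
    - {"dp": [0, 0, 6], "rot": [0, 0, 0]}
    - {"dp": [0, 0, 5], "rot": [0, 0, 0]}
    - {"dp": [0, 0, 0], "rot": [0, 0, 0]}
    - {"dp": [0, 0, 0], "rot": [0, 0, 0]}

```text
time_s: 8.7
position: [0.5808, -0.1584, 0.1498]
orientation: [-0.0, 0.971, -0.239, 0.0]
wrist_force: [-0.8, 0.8, -2.2]
width: 0.0251
finger_force: 30.0
```

Emit:
carry_out:
  commands:
    - {"dp": [0, 0, 4], "rot": [0, 0, 0]}
    - {"dp": [0, 0, 4], "rot": [0, 0, 0]}
    - {"dp": [0, 0, 4], "rot": [0, 0, 0]}
    - {"dp": [0, 0, 0], "rot": [0, 0, 0]}

```text
time_s: 9.2
position: [0.5803, -0.1583, 0.137]
orientation: [0.0, 0.971, -0.239, -0.001]
wrist_force: [0.1, 0.4, -1.9]
width: 0.0253
finger_force: 30.0
```

The point is in the bed's hole, with no contact. I'll go on down in small steps while shifting toward the bed's hole.

Emit:
carry_out:
  commands:
    - {"dp": [0, 0.5, 3], "rot": [0, 0, 0]}
    - {"dp": [0, 0.5, 3], "rot": [0, 0, 0]}
    - {"dp": [0, 0.5, 3], "rot": [0, 0, 0]}
    - {"dp": [0, 0, 0], "rot": [0, 0, 0]}

```text
time_s: 9.7
position: [0.5804, -0.1594, 0.1285]
orientation: [-0.0, 0.971, -0.239, 0.001]
wrist_force: [0.2, 1.9, -3.2]
width: 0.0252
finger_force: 30.0
```

Emit:
carry_out:
  commands:
    - {"dp": [0, 0.4, 3], "rot": [0, 0, 0]}
    - {"dp": [0, 0.4, 3], "rot": [0, 0, 0]}
    - {"dp": [0, 0.2, 3], "rot": [0, 0, 0]}
    - {"dp": [0, 0, 0], "rot": [0, 0, 0]}

```text
time_s: 10.2
position: [0.58, -0.1605, 0.1195]
orientation: [-0.0, 0.971, -0.239, 0.001]
wrist_force: [3.2, 3.3, -0.0]
width: 0.0248
finger_force: 30.0
```

Emit:
carry_out:
  commands:
    - {"dp": [0, 0.2, 3], "rot": [0, 0, 0]}
    - {"dp": [0, 0.2, 3], "rot": [0, 0, 0]}
    - {"dp": [0, 0, 3], "rot": [0, 0, 0]}
    - {"dp": [0, 0, 0], "rot": [0, 0, 0]}

```text
time_s: 10.7
position: [0.5793, -0.161, 0.1099]
orientation: [0.0, 0.971, -0.239, -0.0]
wrist_force: [3.8, 2.1, -1.8]
width: 0.025
finger_force: 30.0
```

Emit:
carry_out:
  commands:
    - {"dp": [0, 0, 3], "rot": [0, 0, 0]}
    - {"dp": [0, 0, 3], "rot": [0, 0, 0]}
    - {"dp": [0, 0, 2], "rot": [0, 0, 0]}
    - {"dp": [0, 0, 0], "rot": [0, 0, 0]}

```text
time_s: 11.2
position: [0.5794, -0.1609, 0.1023]
orientation: [-0.0, 0.971, -0.239, 0.0]
wrist_force: [3.7, 1.8, 0.3]
width: 0.025
finger_force: 30.0
```

Emit:
carry_out:
  commands:
    - {"dp": [0.3, 0, 3], "rot": [0, 0, 0]}
    - {"dp": [0.2, 0, 3], "rot": [0, 0, 0]}
    - {"dp": [0, 0, 2], "rot": [0, 0, 0]}
    - {"dp": [0, 0, 0], "rot": [0, 0, 0]}

```text
time_s: 11.7
position: [0.5795, -0.1611, 0.0941]
orientation: [0.0, 0.971, -0.239, -0.0]
wrist_force: [3.3, 2.0, -0.7]
width: 0.0252
finger_force: 30.0
```

Emit:
carry_out:
  commands:
    - {"dp": [0, 0, 1], "rot": [0, 0, 0]}
    - {"dp": [0, 0, 1], "rot": [0, 0, 0]}
    - {"dp": [0, 0, 1], "rot": [0, 0, 0]}
    - {"dp": [0, 0, 0], "rot": [0, 0, 0]}

```text
time_s: 12.2
position: [0.5799, -0.1612, 0.0926]
orientation: [0.0, 0.971, -0.238, 0.0]
wrist_force: [2.1, 2.9, 5.1]
width: 0.0251
finger_force: 30.0
```

The collar is seated: TCP is 0.0926 as predicted, and upward force has appeared. Now I'll release and retreat.

Emit:
carry_out:
  commands:
    - {"dp": [0, 0, 0], "rot": [0, 0, 0]}
    - {"dp": [0, 0, 0], "rot": [0, 0, 0]}
    - {"dp": [0, 0, 0], "rot": [0, 0, 0]}
    - {"dp": [0, 0, 0], "rot": [0, 0, 0]}
    - {"dp": [0, 0, 0], "rot": [0, 0, 0]}
    - {"dp": [0, 0, 0], "rot": [0, 0, 0]}
    - {"dp": [0, 0, -10], "rot": [0, 0, 0]}
    - {"dp": [0, 0, -30], "rot": [0, 0, 0]}
    - {"dp": [0, 0, -40], "rot": [0, 0, 0]}
    - {"dp": [0, 0, -40], "rot": [0, 0, 0]}
    - {"dp": [-30, 0, -20], "rot": [0, 0, 0]}
    - {"dp": [-50, 0, 0], "rot": [0, 0, 0]}
    - {"dp": [-30, 0, 0], "rot": [0, 0, 0]}
    - {"dp": [0, 0, 0], "rot": [0, 0, 0]}
  hand: 1

```text
time_s: 13.95
position: [0.4809, -0.1096, 0.2331]
orientation: [-0.0, 0.971, -0.238, 0.001]
wrist_force: [1.0, -0.4, 0.5]
width: 0.0871
finger_force: 0.0
```

```bash
cat > g.py <<'E'
from h import *
c=camera("side");X=[.5797,-.1611]
print(np.c_[[.004,.07,.076,.1,.136],proj(c,[[*X,z] for z in(.004,.07,.076,.1,.136)])].round(1))
r,q=proj(c,[[*X,.09]])[0].astype(int);cv2.imwrite("pics/g1.png",cv2.resize(c["color"][r-40:r+40,q-50:q+50,::-1],(750,600),interpolation=cv2.INTER_CUBIC));print(r-40,q-50)
E
python3 g.py
```

```text
[[0.000e+00 2.087e+02 3.024e+02]
 [1.000e-01 1.939e+02 3.032e+02]
 [1.000e-01 1.925e+02 3.032e+02]
 [1.000e-01 1.869e+02 3.035e+02]
 [1.000e-01 1.781e+02 3.040e+02]]
149 253
```

View pics/g1.png

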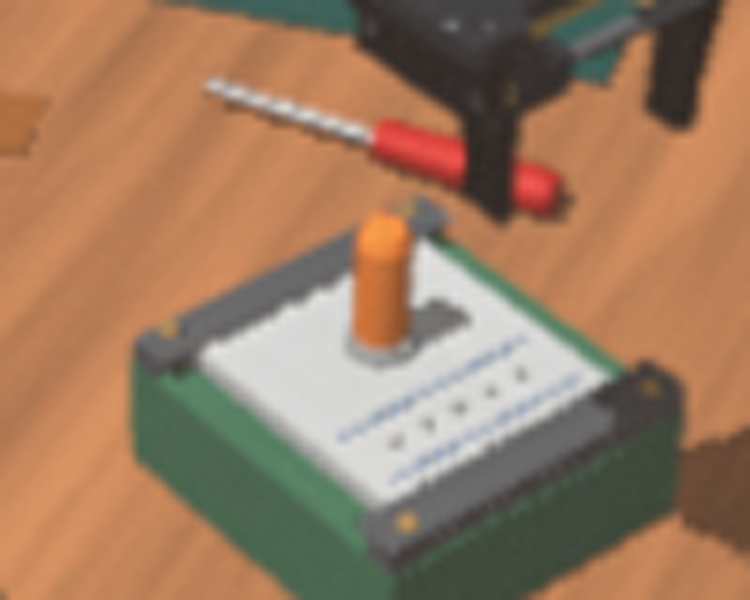

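The drift stands upright with its collar flat on the plate (crop about (380,350), or picture (195.7,303.7)). The plate is centred, with equal green strips on both sides, and the gripper is clear.

```bash
python3 -c "
from cell import *
print(hand_in())"
```

```text
the job is handed in; nothing more can be done
None
```

The drift is fully home through the plate and bed, standing upright and released with its collar down on the plate; the job was handed in at about 14 s with no verdict returned.

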